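Put the seed tin away dry

ROBOT

A 6-joint arm with a two-finger parallel gripper is mounted at the origin on the work surface. World frame = base frame: x ahead of the robot, y to its left, z up, the work surface at z = 0. Lengths are in m, angles in rad, forces in N, time in s.
With the tool pointing down it reaches from about 0.275 to 0.875 m from the base axis. Payload 12.5 kg.
Tool frame: the origin (TCP) lies midway between the tips of the shut fingers; the grasp point (between the pads) lies 19 mm behind it (ctrl.grip_depth is the distance from the TCP to the grasp point, in m); x points along the fingers, y is the direction in which the jaws open and shut, and the axes are right-handed (so a half turn about x gives the same grasp; the last joint's range is limited). The gripper opens to 85 mm and grips with 20 to 120 N. Pads are 22 mm wide; open, the fingers measure 114 mm over their backs; the gripper's body (76 mm by 85 mm) begins 54 mm behind the grasp point. The pads swing forward as they close: fully open they stand 13 mm farther back than shut.
Start: joints at [1.05, 0.351, 1.652, -0, 1.139, -0.085], TCP at [0.232, 0.499, 0.231] pointing down, gripper open.
Joint ranges: [-2.75, 2.75], [-0.79, 2.1], [0.01, 2.65], [-1.57, 4.71], [0.07, 3.14], [-2.87, 2.87]. Speed limits (rad/s): [2.22, 2.22, 2.79, 3.14, 3.14, 3.14].

INTERFACE

Orientations are given as [roll, pitch, yaw] about the fixed x, y, z axes, in that order (R = Rz(yaw) Ry(pitch) Rx(roll)).
In Python, from workcell import ctrl, vision, finish_job gives the robot as it stands.
- The arm moves only by the tool servo_tool, never from a script. Its argument "rows" is one flat list of numbers, 4 for each row, row after row: the shift along the tool's x, y, z in mm, then the turn about the tool's x in degrees. A call has 1 to 5 rows; each row is the pose to reach, as a shift and turn from the pose commanded when the call began, along the tool's axes at that moment; what a row does not reach only later rows make up. A row lasts 1/8 s, in which the tool goes at most 62.5 mm and 10.7 degrees, less where a joint would pass 70% of its speed; a pose out of reach is approached as far as the arm can. A call with a gripper value outside its range is refused whole. "grip" is the finger opening in mm, from 0 to 85.4, set as the call begins (left out, the last holds). The fingers move at their own pace and stop on an object; "squeeze" is the grip in N (left out, the last holds). Time passes only in rows, so rows that repeat a pose let the fingers close. It gives the time, the measured TCP pose, the force and the opening at its end, in the units of the state.
- ctrl.state(): the state, without advancing time (a new reading comes with each control period).
- vision.snapshot(name): name is "scene" or "side" or "wrist"; returns the picture (480x640x3 uint8, red, green, blue); there is no depth.
- vision.calibration(name): a dict with "vfov" (degrees; the focal length in pixels is half the picture's height over the tangent of half this angle, whatever the lens; pixels are square), "cx", "cy" (the principal point, pixels), "rvec" (rotation vector, rad) and "tvec" (3), from world to camera coordinates, as OpenCV has them. Camera axes: x right, y down, z forward; pixel columns grow to the right and rows downward; lengths in m; the calibration is good to about 2 mm. A picture is of the moment at which its call begins: read the wrist's pose just before it. calibration takes no time and is no camera call; for the wrist camera it gives the pose at the moment of the call.
- finish_job(): hands the job in, once; it reports no verdict.
The state is a dict: "clock": time; "qpos": joint angles; "qvel": joint speeds; "tau": joint torques, N m; "tool_pos": TCP position; "eef_rot": TCP orientation; "wrist_force": force on the tool from outside, world axes, zero at the start; "torque": the same for the moment, N m; "opening": finger opening in m.
Only numpy, scipy, OpenCV 4.12 (cv2) and the standard library are available. Lean on these libraries where they do the work, as an engineer would, in place of code of your own. Each camera call takes 0.05 s, during which the arm holds its last target. There are 200 camera calls.

TASK

Stand the loose seed tin upright in the empty side of the open weatherproof seed box, then swing the lid shut and press it down against its rubber gasket until the front catch snaps over it and it stays shut by itself. Leave the bucket, sprayer, saucer and cultivator where they are.

Things in the scene. Friction and masses are not known exactly. Their poses are not given: they have to be found in the camera images.
- tin_mid (a point): Centre (half-way up) of the loose seed tin: a closed plain steel can, 60 mm diameter, 68 mm tall, 0.1 to 0.25 kg, standing upright on the bench between the seed box and the bucket. z axis up along the tin.
- seedbox: Weatherproof grey-green plastic box, 150 mm deep (own x) by 230 mm wide (own y), rim 85 mm above the bench, walls 4 mm; stands fast on rubber feet. Origin: centre of its underside, on the bench. Own -x is the front with the catch, facing the robot give or take its yaw, +x the hinge side, +y the left. Two tins like the loose one stand fixed in the left bay behind a low partition.
- bay (a point): Centre of the floor of the box's empty right-hand bay, 8 mm above the bench and 34 mm to the right (own -y) of the box's middle. The bay is 142 mm along the box's x and 154 mm along its y; axes as the box's.
- lid (a joint): Lid angle, rad: 0 hard down, grows as it opens; starts 1.65 to 1.85 (leaning back, away from the robot). Stiff hinge: the lid stays where it is left; 1 to 4 N at its front edge move it. The catch is met at 0.1, the gasket at 0.04; let go before it is caught it springs back to 0.04. About 10 N down on the front edge, to below 0.015, catch it; some 20 N bottom it. Caught, it rests near 0.009.
- lid_hinge (a point): Middle of the lid's hinge axis, which runs along the box's y: 80 mm behind the box's middle and 88 mm above the bench.
- lid_edge (a point): Middle of the lid's front edge on its outer (top) face: 160 mm from the hinge axis along the lid and 10 mm out from it; z axis out of the top face. The lid is 239 mm wide, its outer face flat but for 1 mm ribs to either side, its skirt reaches 26 mm below that face. Shut, the top face is level, 98 mm above the bench.
- catch (a joint): Angle, rad, of the sprung black catch, 46 mm wide, on a pivot in the middle of the box's front, up to 21 mm in front of its wall, top 93 mm above the bench (below the shut lid's top). 0 = sprung in, grows outwards. The bead on the lid's front pushes it out to about 0.1 on the way down, then it springs back over the bead to 0.
- bucket: Galvanised bucket, 184 mm rim diameter, 178 mm tall, origin at the centre of its underside; stands across from the seed box, right or left. Bystander.
- sprayer: Blue plastic pump sprayer, 120 mm diameter, 276 mm tall, origin at the centre of its underside. Near the right-hand edge of the bench. Bystander.
- saucer: Brown ceramic saucer, 132 mm diameter, 26 mm high, origin at the centre of its underside. Bystander.
- cultivator: Hand cultivator lying flat across the far part of the bench, 290 mm long along its own x (three steel tines at +x, wooden handle at -x), 46 mm high, origin on the bench below its middle. Bystander.
Things that resemble listed ones, but are neither listed nor needed, are in the scene too. Of the things shaped like the part that bears tin_mid, the bare steel one is meant.

How it is judged:
On the way, in this order (a step that is already met when the one before it is completed fails the run):
1. the tin stands upright in the empty bay, let go, with the lid still open (x of tin_mid in the frame of seedbox between -0.06 and 0.06 m and y of tin_mid in the frame of seedbox between -0.1 and 0.035 m and height (world z) of tin_mid below 0.05 m and angle between tin_mid's own z axis and vertical below 0.2 rad and contact force between the fingers and tin below 0.1 N and value of joint lid above 0.5 rad), for 0.2 s.
2. the lid is down and the catch has snapped over it (value of joint lid below 0.022 rad and value of joint catch below 0.04 rad), for 0.2 s.
At the end, for the whole second after the job is handed in: The tin stands upright (within 0.2 rad) on the floor of the box's empty bay, and the lid stays down by itself (lid below 0.022 rad) with the catch sprung back over its bead (catch below 0.04 rad) (all of step 2 and x of tin_mid in the frame of seedbox between -0.06 and 0.06 m and y of tin_mid in the frame of seedbox between -0.1 and 0.035 m and height (world z) of tin_mid below 0.05 m and angle between tin_mid's own z axis and vertical below 0.2 rad); the robot touches nothing.
It fails at once if the bucket, sprayer, saucer or cultivator is shoved more than 40 mm (distance of any of bucket, sprayer, saucer, cultivator from where it was at the start of the episode above 0.04 m).
It also fails if it takes over 64 s, if anything falls off the work surface, if the arm or the gripper's body presses on something with over 40 N, if the wrist force passes 120 N, or if a joint passes its speed limit or range.

## Working session

There is one attempt and no reset: what is moved stays moved. The work goes in short steps, Python scripts to look and compute and a tool call to move; the robot and the scene stay as the last step left them, time stands still between calls to the robot, and variables do not carry over. Pictures are saved under pics/ and viewed, about 8 in all and at most 12, crops included, and the job is handed in when it is done.

Besides the shell and the picture viewer there is one more tool, called after "Emit:" as name(argument=value, ...), one argument or row to a line, values as JSON. servo_tool: Moves the arm, as the interface text tells. Its arguments: {"type":"object","properties":{"rows":{"type":"array","items":{"type":"number"}},"grip":{"type":"number"},"squeeze":{"type":"number"}},"required":["rows"]}

```bash
ls; mkdir -p pics; python3 - <<'E'
from workcell import ctrl, vision
import cv2
print(ctrl.state())
for n in("scene","side"):
    im=vision.snapshot(n); cv2.imwrite(f"pics/{n}0.png",im[:,:,::-1]); print(n,vision.calibration(n))
E
```

```text
pics
{'clock': 0.0, 'qpos': array([ 1.05038989e+00,  3.51258141e-01,  1.65242198e+00, -3.72882832e-06,
        1.13910557e+00, -8.45795121e-02]), 'qvel': array([ 0.0009407 ,  0.00010831,  0.0002866 ,  0.00149861, -0.00096771,
       -0.0001894 ]), 'tau': array([ 6.45388154e-04, -5.06112671e+01, -2.91409814e+01, -4.08841515e-05,
        4.52643944e-03,  4.21833448e-06]), 'tool_pos': array([0.23198992, 0.49831292, 0.23074723]), 'eef_rot': array([-1.65253866,  1.56960328, -2.08836402]), 'wrist_force': array([-0.1696877 , -0.01023699,  0.44621823]), 'torque': array([-0.01380991,  0.02037262,  0.00624839]), 'opening': 0.08542301566406726}
scene {'vfov': 42.46969518161572, 'cx': 317.8493140789902, 'cy': 228.41706659246697, 'rvec': array([ 0.27499134,  2.85009846, -1.15057113]), 'tvec': array([0.5924905 , 0.08392935, 1.60379257])}
side {'vfov': 51.9554374142448, 'cx': 319.66447259708116, 'cy': 245.97665582935136, 'rvec': array([ 2.07433402,  0.66025109, -0.34569711]), 'tvec': array([-0.39439188, -0.15878503,  1.53134058])}
```

View pics/scene0.png

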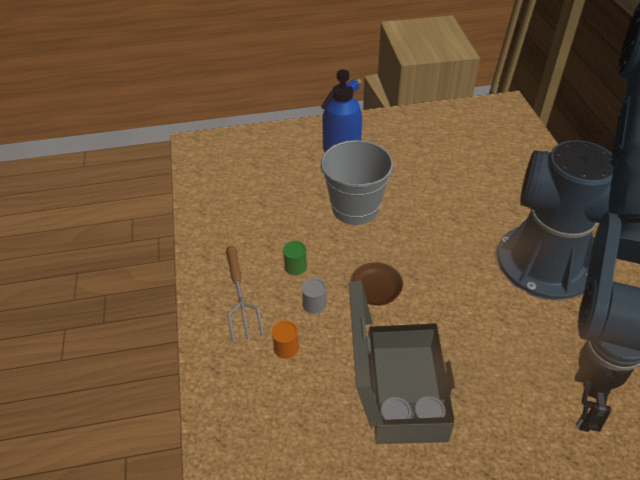

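View pics/side0.png

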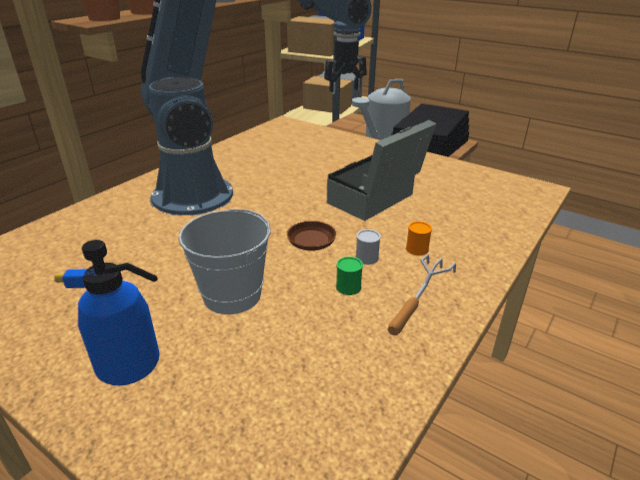

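The first pictures show cans at these scene pixels: bare steel (314,296), green (295,258), orange (285,340), and two fixed in the box (396,410) and (430,408). The bare loose steel one at (314,296), seen at (368,247) in side, is the one meant. The box's open top lies around (370–450, 327–440) with its lid leaning back to the left. I'll check with a crop.

```bash
python3 - <<'E'
import cv2, numpy as np
a=cv2.imread("pics/scene0.png")[270:450,270:460]
b=cv2.imread("pics/side0.png")[110:290,310:460]
a=cv2.resize(a,None,fx=3.2,fy=3.2,interpolation=cv2.INTER_CUBIC)
cv2.imwrite("pics/c1.png",a)
cv2.imwrite("pics/c2.png",cv2.resize(b,None,fx=3.2,fy=3.2,interpolation=cv2.INTER_CUBIC))
cv2.imwrite("pics/c.png",a)
E
cat > h.py <<'E'
import numpy as np, cv2
from workcell import ctrl, vision
def cam(n):
    c=vision.calibration(n); f=240/np.tan(np.radians(c["vfov"]/2))
    K=np.array([[f,0,c["cx"]],[0,f,c["cy"]],[0,0,1]]); return K,cv2.Rodrigues(np.array(c["rvec"]))[0],np.array(c["tvec"])
def onz(n,p,z,c=None):
    K,R,t=c or cam(n); o=-R.T@t; d=R.T@np.linalg.solve(K,[p[0],p[1],1.]); return o+d*(z-o[2])/d[2]
def proj(n,P,c=None):
    K,R,t=c or cam(n); q=(K@(R@np.atleast_2d(P).T+t[:,None])).T; return q[:,:2]/q[:,2:]
E
```

```text
(no output)
```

View pics/c.png

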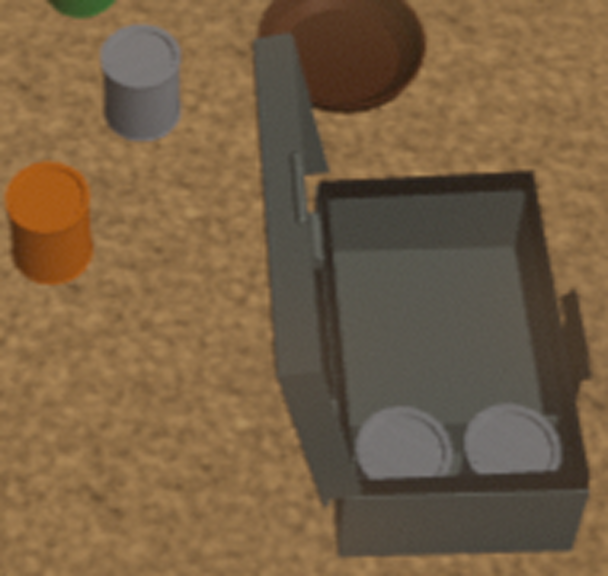

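The crop shows the plain grey steel can (crop 140,80), a box with its empty bay at the top of the crop, two fixed tins at the bottom, and the catch at the right (crop 575,335).

```bash
python3 - <<'E'
from h import *
from scipy.optimize import least_squares
c=cam("scene"); s=lambda u,v:(270+u/3.2,270+v/3.2)
print("tin scene",onz("scene",s(140,55),.068,c), onz("scene",s(142,112),0.0,c)); print("tin side",onz("side",(368,237.5),.068))
P={'FR':(-.075,-.115,.085,535,172),'FL':(-.075,.115,.085,587,488),'BR':(.075,-.115,.085,315,183),'FLb':(-.075,.115,0,575,552),'BLb':(.075,.115,0,340,556)}
L=np.array([p[:3] for p in P.values()]); U=np.array([s(*p[3:]) for p in P.values()])
def W(v,L): 
    R=np.array([[np.cos(v[2]),-np.sin(v[2])],[np.sin(v[2]),np.cos(v[2])]]); return np.c_[L[:,:2]@R.T+v[:2],L[:,2]]
r=least_squares(lambda v:(proj("scene",W(v,L),c)-U).ravel(),[.5,.3,0]);print(r.x,r.fun.round(1))
# fixed tin tops check, z 0.076
for p in((403,447),(512,445)):print(onz("scene",s(*p),.076,c))
for n,p in(("bucket",(357,165)),):print(onz("scene",p,.178,c))
print("saucer",onz("scene",(377,283),.02,c))
a=r.x[2]; 
for th in(1.6,1.7,1.8,1.9):
  e=[.08-.16*np.cos(th)+.01*np.sin(th), 0, .088+.16*np.sin(th)+.01*np.cos(th)]
  E=np.array([[e[0],y,e[2]] for y in(-.12,.12)]); print(th,W(r.x,E).round(3).tolist(),((proj("scene",W(r.x,E),c)-270)*3.2).round().tolist(),proj("side",W(r.x,E)).round().tolist())
K,R,t=cam("wrist");st=ctrl.state();print(-R.T@t-st["tool_pos"],R.round(2))
E
```

```text
tin scene [0.61573125 0.02042749 0.068     ] [0.61583027 0.02203184 0.        ]
tin side [0.61882553 0.01063052 0.068     ]
[ 0.4632019   0.29323941 -0.16476631] [-0.6  1.3  1.4 -0.   0.4 -0.4 -0.9 -0.7 -0.4  0. ]
[0.51154454 0.36629052 0.076     ]
[0.44429535 0.37813123 0.076     ]
[ 0.44605519 -0.26841299  0.178     ]
saucer [0.45316829 0.00071352 0.02      ]
1.6 [[0.537, 0.159, 0.248], [0.576, 0.396, 0.248]] [[296.0, 28.0], [328.0, 367.0]] [[374.0, 142.0], [428.0, 119.0]]
1.7 [[0.553, 0.157, 0.245], [0.592, 0.393, 0.245]] [[271.0, 31.0], [299.0, 370.0]] [[379.0, 144.0], [433.0, 122.0]]
1.8 [[0.568, 0.154, 0.242], [0.607, 0.391, 0.242]] [[247.0, 35.0], [270.0, 374.0]] [[384.0, 148.0], [437.0, 124.0]]
1.9 [[0.583, 0.152, 0.236], [0.622, 0.388, 0.236]] [[223.0, 41.0], [243.0, 380.0]] [[388.0, 151.0], [442.0, 128.0]]
[-0.07114592  0.03269283  0.14251744] [[ 0.42  0.91 -0.  ]
 [ 0.86 -0.4   0.31]
 [ 0.28 -0.13 -0.95]]
```

View pics/c2.png

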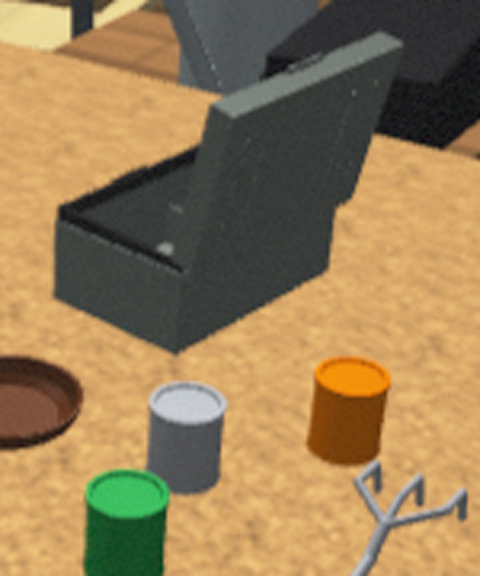

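```bash
python3 - <<'E'
from h import *
from scipy.spatial.transform import Rotation as Ro
print("green",onz("scene",(295,249),.068),"orange",onz("scene",(285,331),.068),"tin side",onz("side",(368.4,235),.068))
s=ctrl.state();R=Ro.from_euler("xyz",s["eef_rot"]).as_matrix();print(R.round(3))
C=cam("wrist");print("cam in tool",R.T@(-C[1].T@C[2]-s["tool_pos"]), (C[1]@R).round(3))
print("shift to tin, tool axes mm",1000*R.T@(np.array([.617,.017,.2])-s["tool_pos"]))
E
```

```text
green [ 0.63991689 -0.10898368  0.068     ] orange [0.70140996 0.13040951 0.068     ] tin side [0.61379785 0.0211311  0.068     ]
[[-0.001  0.422  0.907]
 [-0.001  0.907 -0.422]
 [-1.    -0.001 -0.   ]]
cam in tool [-0.14251057 -0.00055568 -0.07830843] [[-0.     1.    -0.001]
 [-0.307  0.001  0.952]
 [ 0.952  0.001  0.307]]
shift to tin, tool axes mm [  31.06057668 -273.78142697  552.20395831]
```

Emit:
servo_tool(
  rows=[-60, 0, 0, -8, -90, 0, 0, -15.5, -90, -27, 55, -15.5, -90, -54, 110, -15.5, -90, -81, 165, -15.5],
  grip=85,
)

```text
clock: 0.72
tool_pos: [0.3483, 0.3539, 0.3211]
eef_rot: [-2.074, 1.571, -2.239]
wrist_force: [0.5, 0.7, -0.3]
opening: 0.0847
```

```bash
cat >> h.py <<'E'
from scipy.spatial.transform import Rotation as Ro
BOX=np.array([.4632,.2932]); YAW=-.1648
def rel(P):
    s=ctrl.state();R=Ro.from_euler("xyz",s["eef_rot"]).as_matrix()
    print("clk",s["clock"],"tcp",s["tool_pos"].round(4),"F",s["wrist_force"].round(1),"op",round(s["opening"],4))
    print("tool z",R[:,2].round(3),"tool x",R[:,0].round(3)," shift mm",(1000*R.T@(np.array(P)-s["tool_pos"])).round(1))
def b2w(p):
    c,s=np.cos(YAW),np.sin(YAW); return np.array([BOX[0]+c*p[0]-s*p[1],BOX[1]+s*p[0]+c*p[1],p[2]])
def w2b(p):
    d=np.array(p[:2])-BOX;c,s=np.cos(YAW),np.sin(YAW); return np.array([c*d[0]+s*d[1],-s*d[0]+c*d[1],p[2]])
E
python3 -c "
from h import *
rel([.615,.021,.2])"
```

```text
clk 0.725 tcp [0.3483 0.3539 0.3211] F [ 0.5  0.7 -0.3] op 0.0847
tool z [ 0.986 -0.164 -0.   ] tool x [-0. -0. -1.]  shift mm [ 121.2 -284.7  317.7]
```

Emit:
servo_tool(
  rows=[0, -55, 25, 0, 0, -105, 60, 0, 0, -150, 100, 0, 0, -190, 145, 0, 0, -230, 190, 0],
)

```text
clock: 1.35
tool_pos: [0.4979, 0.0956, 0.3213]
eef_rot: [1.955, 1.571, 1.79]
wrist_force: [0.6, 1.0, -0.6]
opening: 0.0851
```

Emit:
servo_tool(
  rows=[0, -25, 50, 0, 40, -45, 95, 0, 90, -52, 120, 0, 120, -52, 127, 0, 120, -52, 127, 0],
)

```text
clock: 1.98
tool_pos: [0.6128, 0.025, 0.1988]
eef_rot: [-3.013, 1.566, 3.105]
wrist_force: [0.1, -0.0, 1.0]
opening: 0.0848
```

```bash
python3 - <<'E'
from h import *
rel([.615,.021,.2]); c=cam("wrist"); im=vision.snapshot("wrist"); cv2.imwrite("pics/w1.png",im[:,:,::-1])
print("pred top",proj("",[[.615,.021,.068]],c))
E
```

```text
clk 1.975 tcp [0.6128 0.025  0.1988] F [ 0.1 -0.   1. ] op 0.0848
tool z [ 0.986 -0.165 -0.005] tool x [-0.005  0.    -1.   ]  shift mm [-1.2 -3.6  2.8]
pred top [[316.00426083 230.2053629 ]]
```

View pics/w1.png

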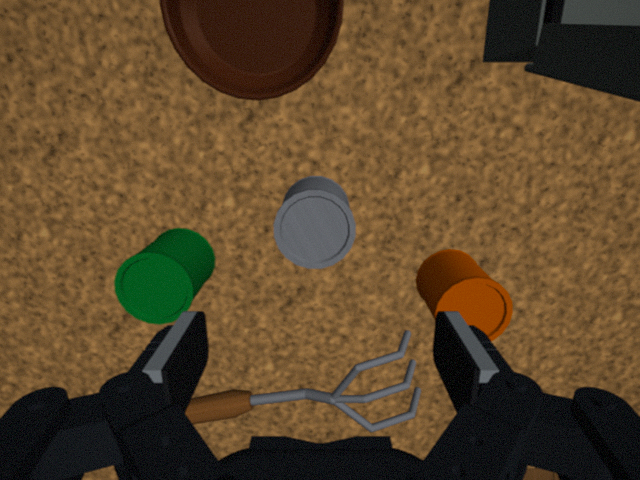

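Wrist view: the steel tin's top is centred at (314.5,229), where predicted (316,230), and the fingers straddle it clear of the green and orange cans. Descend.

Emit:
servo_tool(
  rows=[50, -3, 3, 0, 100, -3, 3, 0, 145, -3, 3, 0, 168, -3, 3, 0, 171, -3, 3, 0],
)

```text
clock: 2.65
tool_pos: [0.6164, 0.022, 0.0308]
eef_rot: [-2.993, 1.571, 3.126]
wrist_force: [0.6, 0.4, 0.2]
opening: 0.0851
```

Emit:
servo_tool(
  rows=[0, 0, 0, 0, 0, 0, 0, 0, 0, 0, 0, 0, 0, 0, 0, 0, 0, 0, 0, 0],
  grip=50,
  squeeze=35,
)

```text
clock: 3.28
tool_pos: [0.6174, 0.0218, 0.0326]
eef_rot: [0.089, 1.568, -0.076]
wrist_force: [-2.0, 0.7, 5.7]
opening: 0.0594
```

```bash
python3 - <<'E'
from h import *
rel(b2w([-.02,-.034,.2]))
E
```

```text
clk 3.275 tcp [0.6174 0.0218 0.0326] F [-2.   0.7  5.7] op 0.0594
tool z [ 0.986 -0.164  0.003] tool x [ 0.003 -0.    -1.   ]  shift mm [-168.   208.5 -216.2]
```

Emit:
servo_tool(
  rows=[-35, 0, 0, 0, -90, 0, 0, 0, -140, 0, -25, 0, -150, 0, -75, 0, -150, 0, -125, 0],
)

```text
clock: 3.9
tool_pos: [0.4922, 0.0425, 0.1825]
eef_rot: [0.17, 1.567, 0.004]
wrist_force: [0.4, 0.8, -1.8]
opening: 0.0592
```

Emit:
servo_tool(
  rows=[-15, 0, -50, 0, -15, 20, -90, 0, -15, 65, -92, 0, -15, 115, -92, 0, -15, 160, -92, 0],
)

```text
clock: 4.53
tool_pos: [0.4288, 0.2171, 0.1967]
eef_rot: [0.537, 1.568, 0.372]
wrist_force: [0.2, -0.5, -2.2]
opening: 0.0593
```

Emit:
servo_tool(
  rows=[0, 35, 0, 0, 0, 48, 0, 0, 0, 48, 0, 0, 0, 48, 0, 0],
)

```text
clock: 5.03
tool_pos: [0.4364, 0.2616, 0.1955]
eef_rot: [-1.17, 1.571, -1.336]
wrist_force: [0.5, 0.0, -1.5]
opening: 0.0594
```

```bash
python3 - <<'E'
from h import *
rel(b2w([-.02,-.034,.2]))
for n in("wrist","scene"):cv2.imwrite(f"pics/{n}2.png",vision.snapshot(n)[:,:,::-1])
a=cv2.resize(cv2.imread("pics/wrist2.png"),(400,300));b=cv2.imread("pics/scene2.png")[190:490,240:640];cv2.imwrite("pics/d.png",np.hstack([a,np.vstack([b,np.zeros((300-len(b),400,3),np.uint8)])]))
E
```

```text
clk 5.025 tcp [0.4364 0.2616 0.1955] F [ 0.5  0.  -1.5] op 0.0594
tool z [ 0.986 -0.165  0.   ] tool x [ 0. -0. -1.]  shift mm [-4.5  1.6  1.3]
```

View pics/d.png

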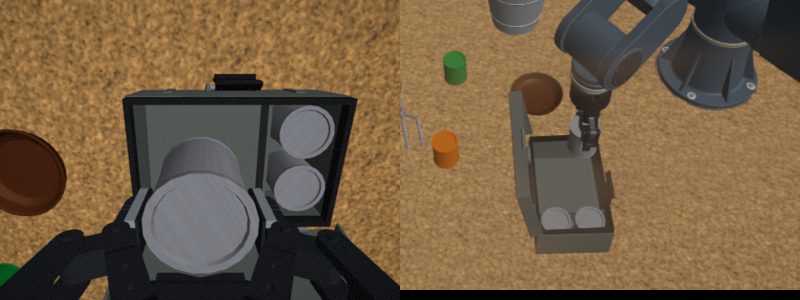

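Wrist view: the tin is held over the empty bay, clear of the partition and the fixed tins. Lower it.

Emit:
servo_tool(
  rows=[50, 0, 0, 0, 100, 0, 0, 0, 140, 0, 0, 0, 150, 0, 0, 0, 152, 0, 0, 0],
)

```text
clock: 5.75
tool_pos: [0.4369, 0.2625, 0.0439]
eef_rot: [0.591, 1.57, 0.425]
wrist_force: [0.3, -0.1, -3.1]
opening: 0.0592
```

Emit:
servo_tool(
  rows=[2, 0, 0, 0, 2, 0, 0, 0, 2, 0, 0, 0],
)

```text
clock: 6.12
tool_pos: [0.4368, 0.2628, 0.0419]
eef_rot: [0.602, 1.57, 0.437]
wrist_force: [0.9, 0.5, -2.2]
opening: 0.0589
```

Emit:
servo_tool(
  rows=[2, 0, 0, 0, 3, 0, 0, 0, 3, 0, 0, 0],
)

```text
clock: 6.5
tool_pos: [0.4367, 0.2629, 0.0405]
eef_rot: [0.558, 1.57, 0.393]
wrist_force: [-10.4, -4.1, 32.4]
opening: 0.0591
```

Emit:
servo_tool(
  rows=[-2, 0, 0, 0, -2, 0, 0, 0],
)

```text
clock: 6.75
tool_pos: [0.4366, 0.2628, 0.0406]
eef_rot: [0.776, 1.57, 0.611]
wrist_force: [-2.3, 0.2, 8.4]
opening: 0.0594
```

Emit:
servo_tool(
  rows=[0, 0, 0, 0, 0, 0, 0, 0, 0, 0, 0, 0, 0, 0, 0, 0, 0, 0, 0, 0],
  grip=85,
)

```text
clock: 7.38
tool_pos: [0.4365, 0.2626, 0.0403]
eef_rot: [-2.029, 1.571, -2.194]
wrist_force: [-1.0, 0.5, 0.5]
opening: 0.085
```

Emit:
servo_tool(
  rows=[-30, 0, 0, 0, -80, 0, 0, 0, -140, 0, 0, 0, -200, 0, 0, 0, -240, 0, 0, 0],
)

```text
clock: 8.0
tool_pos: [0.4366, 0.2627, 0.2833]
eef_rot: [0.613, 1.568, 0.448]
wrist_force: [0.6, -0.2, 0.2]
opening: 0.0851
```

Emit:
servo_tool(
  rows=[-40, 0, 0, 0, -40, 0, 0, 0, -40, 0, 0, 0],
)

```text
clock: 8.38
tool_pos: [0.4361, 0.2625, 0.3195]
eef_rot: [-2.531, 1.57, -2.696]
wrist_force: [0.2, -0.0, -0.2]
opening: 0.0852
```

```bash
python3 - <<'E'
from h import *
rel(b2w([.2,0,.33]))
for n in("wrist","scene"):cv2.imwrite(f"pics/{n}3.png",vision.snapshot(n)[:,:,::-1])
a=cv2.resize(cv2.imread("pics/wrist3.png"),(400,300));b=cv2.resize(cv2.imread("pics/scene3.png")[255:455,335:535],(400,400));cv2.imwrite("pics/e.png",np.hstack([np.vstack([a,np.zeros((100,400,3),np.uint8)]),b]))
E
```

```text
clk 8.375 tcp [0.4361 0.2625 0.3195] F [ 0.2 -0.  -0.2] op 0.0852
tool z [ 0.986 -0.165 -0.001] tool x [-0.001 -0.    -1.   ]  shift mm [-10.7  34.8 221.6]
```

View pics/e.png

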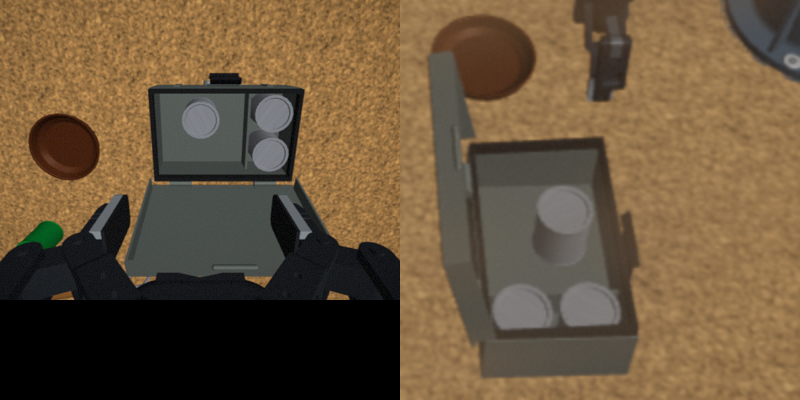

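The tin stands upright in the bay and is let go (wrist crop 200,118), and the lid is still open. Next I close the fingers and go behind the lid.

Emit:
servo_tool(
  rows=[0, 10, 50, 0, 0, 20, 105, 0, 0, 35, 160, 0, 0, 35, 205, 0, 0, 35, 215, 0],
  grip=0,
)

```text
clock: 9.1
tool_pos: [0.6558, 0.2609, 0.3175]
eef_rot: [-2.611, 1.568, -2.778]
wrist_force: [-0.2, 0.2, 0.2]
opening: 0.0002
```

Emit:
servo_tool(
  rows=[40, 0, 0, 0, 90, 0, -5, 0, 108, 0, -15, 0, 108, 0, -20, 0, 108, 0, -20, 0],
)

```text
clock: 9.72
tool_pos: [0.6346, 0.2655, 0.2136]
eef_rot: [0.498, 1.569, 0.333]
wrist_force: [-0.2, -0.0, 0.0]
opening: -0.0001
```

```bash
python3 - <<'E'
from h import *
s=ctrl.state();print("box frame tcp",w2b(s["tool_pos"]));rel(b2w([.14,0,.212]))
b=vision.snapshot("side")[60:260,260:500,::-1];cv2.imwrite("pics/f.png",cv2.resize(b,None,fx=2.5,fy=2.5))
E
```

```text
box frame tcp [0.17363436 0.00075332 0.21364022]
clk 9.725 tcp [0.6346 0.2655 0.2136] F [-0.2 -0.   0. ] op -0.0001
tool z [ 0.986 -0.164  0.001] tool x [ 0.001  0.001 -1.   ]  shift mm [  1.6  -0.8 -33.6]
```

View pics/f.png

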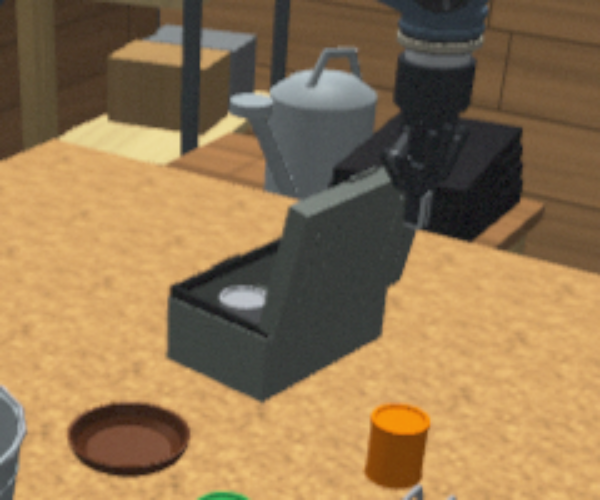

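```bash
python3 - <<'E'
from h import *
s=ctrl.state();f=lambda P:((proj("side",P)-[260,60])*2.5).round()
print(f([s["tool_pos"],s["tool_pos"]+[0,0,.07]]));th=1.75
e=lambda th,y,r=.16:b2w([.08-r*np.cos(th)+.01*np.sin(th),y,.088+r*np.sin(th)+.01*np.cos(th)])
for y in(-.12,0,.12):print(y,f([e(th,y),e(th,y,0)]), f([b2w([-.075,y,.085])]))
K,R,t=cam("side");print(-R.T@t)
E
```

```text
[[415. 225.]
 [424. 161.]]
-0.12 [[303. 215.]
 [272. 345.]] [[163. 298.]]
0 [[374. 184.]
 [339. 310.]] [[231. 268.]]
0.12 [[438. 157.]
 [400. 278.]] [[293. 240.]]
[ 1.10334168 -0.89155889  0.71660414]
```

Emit:
servo_tool(
  rows=[0, -1, -38, 0, 0, -1, -60, 0, 0, -1, -80, 0, 0, -1, -96, 0, 0, -1, -108, 0],
)

```text
clock: 10.4
tool_pos: [0.5276, 0.282, 0.2127]
eef_rot: [0.49, 1.57, 0.325]
wrist_force: [3.5, -1.1, -1.4]
opening: 0.0
```

Emit:
servo_tool(
  rows=[4, 0, -14, 0, 8, 0, -27, 0, 13, 0, -38, 0, 19, 0, -48, 0, 25, 0, -56, 0],
)

```text
clock: 11.02
tool_pos: [0.4719, 0.2911, 0.1868]
eef_rot: [-2.706, 1.57, -2.871]
wrist_force: [1.3, -0.5, 0.7]
opening: -0.0
```

```bash
python3 - <<'E'
from h import *
s=ctrl.state();print("box frame tcp",w2b(s["tool_pos"]));rel(b2w([-.002,0,.179]))
b=vision.snapshot("side")[60:260,260:500,::-1];cv2.imwrite("pics/g.png",cv2.resize(b,None,fx=2.5,fy=2.5))
E
```

```text
box frame tcp [ 0.00888399 -0.00060402  0.18679738]
clk 11.025 tcp [0.4719 0.2911 0.1868] F [ 1.3 -0.5  0.7] op -0.0
tool z [ 0.986 -0.164 -0.001] tool x [-0.001 -0.    -1.   ]  shift mm [  7.8   0.6 -10.9]
```

View pics/g.png

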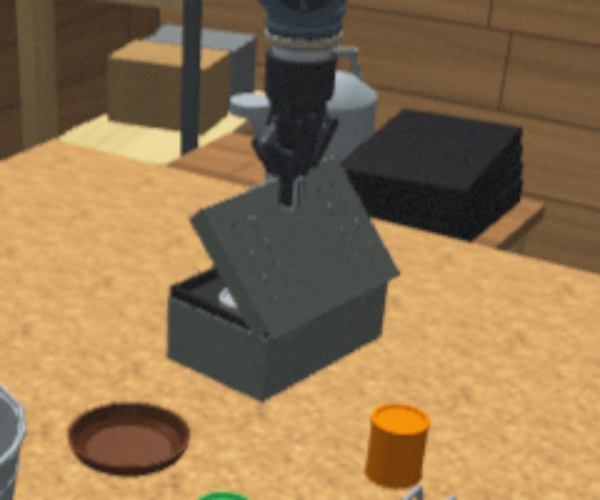

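Lid pushed past vertical to about 0.85, with the fingertips on its outer face in the middle and 1–2 N at the wrist. Continue down the arc.

Emit:
servo_tool(
  rows=[4, 0, -15, 0, 14, 0, -27, 0, 25, 0, -37, 0, 37, 0, -46, 0, 47, 0, -53, 0],
)

```text
clock: 11.7
tool_pos: [0.4196, 0.2998, 0.1393]
eef_rot: [-2.53, 1.57, -2.695]
wrist_force: [1.0, -0.4, 0.2]
opening: -0.0002
```

Emit:
servo_tool(
  rows=[10, 0, -5, 0, 18, 0, -8, 0, 24, 0, -9, 0, 26, 0, -10, 0],
)

```text
clock: 12.2
tool_pos: [0.4104, 0.3013, 0.1139]
eef_rot: [-2.314, 1.57, -2.479]
wrist_force: [0.0, -0.6, 1.1]
opening: 0.0001
```

```bash
python3 - <<'E'
from h import *
s=ctrl.state();print("box frame tcp",w2b(s["tool_pos"]));rel(b2w([-.055,0,.098]))
E
```

```text
box frame tcp [-0.05339315 -0.00063887  0.11390739]
clk 12.2 tcp [0.4104 0.3013 0.1139] F [ 0.  -0.6  1.1] op 0.0001
tool z [ 0.986 -0.165 -0.   ] tool x [-0. -0. -1.]  shift mm [15.9  0.6 -1.6]
```

Now the press, in small steps with the force watched.

Emit:
servo_tool(
  rows=[4, 0, -2, 0, 8, 0, -3, 0, 10, 0, -3, 0, 12, 0, -3, 0, 12, 0, -3, 0],
)

```text
clock: 12.82
tool_pos: [0.4082, 0.302, 0.1028]
eef_rot: [0.529, 1.569, 0.364]
wrist_force: [2.7, -2.0, 5.5]
opening: 0.0001
```

Emit:
servo_tool(
  rows=[1, 0, 0, 0, 2, 0, 0, 0, 2, 0, 0, 0, 2, 0, 0, 0],
)

```text
clock: 13.32
tool_pos: [0.408, 0.302, 0.1009]
eef_rot: [0.569, 1.569, 0.403]
wrist_force: [1.0, -2.0, 8.2]
opening: -0.0001
```

Emit:
servo_tool(
  rows=[1, 0, 0, 0, 1, 0, 0, 0, 1, 0, 0, 0, 1, 0, 0, 0],
)

```text
clock: 13.82
tool_pos: [0.4078, 0.302, 0.0996]
eef_rot: [0.667, 1.57, 0.502]
wrist_force: [1.3, -0.2, 5.9]
opening: 0.0002
```

Emit:
servo_tool(
  rows=[1, 0, 0, 0, 1, 0, 0, 0, 1, 0, 0, 0, 1, 0, 0, 0],
)

```text
clock: 14.32
tool_pos: [0.4079, 0.3021, 0.0993]
eef_rot: [0.704, 1.57, 0.539]
wrist_force: [-1.9, -2.7, 16.7]
opening: 0.0002
```

Emit:
servo_tool(
  rows=[1, 0, 0, 0, 1, 0, 0, 0, 1, 0, 0, 0, 1, 0, 0, 0],
)

```text
clock: 14.82
tool_pos: [0.4078, 0.3021, 0.0986]
eef_rot: [0.71, 1.57, 0.545]
wrist_force: [-3.9, -3.6, 20.6]
opening: -0.0003
```

Emit:
servo_tool(
  rows=[0.7, 0, 0, 0, 0.7, 0, 0, 0, 0.7, 0, 0, 0],
)

```text
clock: 15.2
tool_pos: [0.4078, 0.3022, 0.0981]
eef_rot: [0.725, 1.57, 0.56]
wrist_force: [-5.3, -4.2, 24.8]
opening: 0.0
```

Emit:
servo_tool(
  rows=[-2, 0, 0, 0, -5, 0, 0, 0, -30, 0, 0, 0, -80, 0, 0, 0, -130, 0, -20, 0],
)

```text
clock: 15.82
tool_pos: [0.3877, 0.3049, 0.2275]
eef_rot: [-2.509, 1.57, -2.675]
wrist_force: [0.1, -0.2, 0.1]
opening: -0.0001
```

Emit:
servo_tool(
  rows=[-50, 0, -30, 0, -100, 0, -70, 0, -110, 0, -100, 0, -110, 0, -100, 0, -110, 0, -100, 0],
)

```text
clock: 16.45
tool_pos: [0.2893, 0.3215, 0.3359]
eef_rot: [-2.18, 1.57, -2.346]
wrist_force: [0.3, 0.2, -0.0]
opening: -0.0001
```

```bash
python3 - <<'E'
from h import *
rel(b2w([-.055,0,.098]))
a=vision.snapshot("wrist"); c=cam("wrist"); b=vision.snapshot("scene")
P={"th.009":.009,"th.04":.04}
for k,th in P.items():
  for y in(-.1195,.1195):
    p=b2w([.08-.16*np.cos(th)+.01*np.sin(th),y,.088+.16*np.sin(th)+.01*np.cos(th)]); print(k,y,"wrist",proj("",p,c).round(1),"side",((proj("side",p)-[290,110])*5).round(1))
s=vision.snapshot("side")[110:230,290:410]
cv2.imwrite("pics/i.png",np.hstack([cv2.resize(s,(600,600),interpolation=cv2.INTER_CUBIC)])[:,:,::-1])
cv2.imwrite("pics/w9.png",a[:,:,::-1]);cv2.imwrite("pics/s9.png",b[:,:,::-1])
E
```

```text
clk 16.45 tcp [0.2893 0.3215 0.3359] F [ 0.3  0.2 -0. ] op -0.0001
tool z [ 0.986 -0.164 -0.001] tool x [-0.001 -0.001 -1.   ]  shift mm [237.8   0.9 121.3]
th.009 -0.1195 wrist [[207.9 285.8]] side [[170.7 320.8]]
th.009 0.1195 wrist [[435.2 286. ]] side [[431.1 207.5]]
th.04 -0.1195 wrist [[206.7 288.2]] side [[171.4 313.3]]
th.04 0.1195 wrist [[436.5 288.3]] side [[432.1 200.4]]
```

View pics/w9.png

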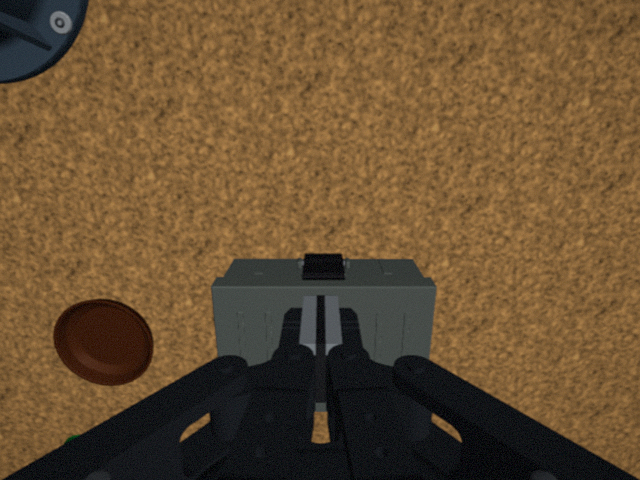

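View pics/i.png

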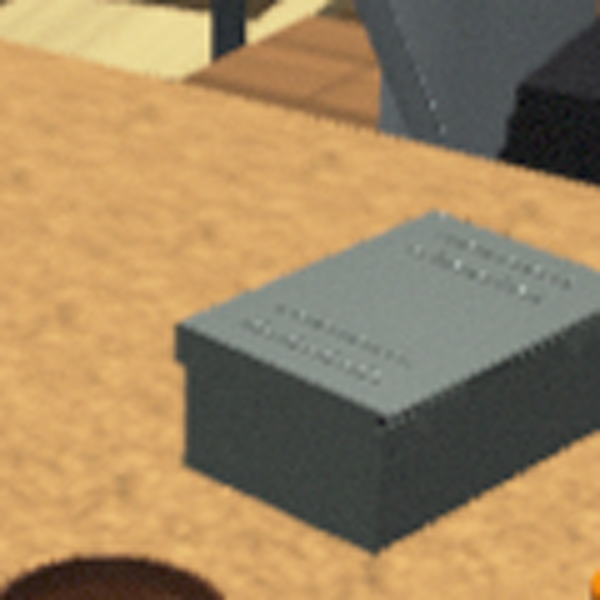

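The side crop puts the lid's front corners at (178,323) and (437,209). Caught (0.009) they should be at (171,321) and (431,208), and at 0.04 they would be some 7 px higher, so the lid looks caught. On the way down, a tip at 101 mm met 8 N, so I check by feel: back to 101 mm should now meet nothing.

Emit:
servo_tool(
  rows=[30, 0, 45, 0, 80, 0, 90, 0, 130, 0, 121, 0, 180, 0, 121, 0, 215, 0, 121, 0],
)

```text
clock: 17.23
tool_pos: [0.4084, 0.3006, 0.1186]
eef_rot: [-2.427, 1.567, -2.593]
wrist_force: [0.0, 1.1, 1.0]
opening: 0.0
```

Emit:
servo_tool(
  rows=[12, 0, 0, 0, 17, 0, 0, 0, 19, 0, 0, 0, 19, 0, 0, 0, 19, 0, 0, 0],
)

```text
clock: 17.85
tool_pos: [0.4088, 0.302, 0.1033]
eef_rot: [0.706, 1.57, 0.541]
wrist_force: [0.7, 0.7, 0.2]
opening: 0.0001
```

Emit:
servo_tool(
  rows=[1, 0, 0, 0, 2, 0, 0, 0, 2, 0, 0, 0, 2, 0, 0, 0],
)

```text
clock: 18.35
tool_pos: [0.4085, 0.3017, 0.1006]
eef_rot: [-1.09, 1.571, -1.255]
wrist_force: [0.2, -1.4, -0.3]
opening: 0.0002
```

At 100.6 mm there is no force (it was 8 N at 100.9 mm before the snap), so the lid is caught. Retreat and hand in.

Emit:
servo_tool(
  rows=[-30, 0, 0, 0, -80, 0, -10, 0, -140, 0, -40, 0, -190, 0, -80, 0, -200, 0, -90, 0],
)

```text
clock: 18.98
tool_pos: [0.3189, 0.3172, 0.3034]
eef_rot: [0.874, 1.566, 0.71]
wrist_force: [0.9, -0.4, -0.6]
opening: 0.0002
```

Emit:
servo_tool(
  rows=[0, 0, 0, 0, 0, 0, 0, 0, 0, 0, 0, 0],
)

```text
clock: 19.35
tool_pos: [0.3201, 0.3162, 0.2992]
eef_rot: [-2.271, 1.568, -2.437]
wrist_force: [0.6, -0.5, 0.5]
opening: -0.0001
```

```bash
python3 -c "
from workcell import ctrl,finish_job
s=ctrl.state();print(s['clock'],s['tool_pos'],s['wrist_force']);print(finish_job())"
```

```text
19.35 [0.3200868  0.3161698  0.29920927] [ 0.56617464 -0.46230905  0.45439017]
the job is handed in; nothing more can be done
None
```

The steel tin stands upright in the empty bay and the lid is shut and caught. The job was handed in at about 19 s; no verdict was reported.

- **Tin:** I let it go in the bay and a picture showed it upright with the lid still open. It could not be seen once the lid was shut. Lowering it pressed the bay floor with about 32 N for a moment before I let go.
- **Lid:** I swung it over from behind with the closed fingers and pressed it down to about 25 N at the wrist. Afterwards a side picture put its front corners within about 1 px of the caught position. Feeling for it again, the fingertips met no force at 100.6 mm, where they had met 8 N at 100.9 mm before the catch snapped. I did not measure the catch angle; it looked sprung in from the wrist camera.
- **Bystanders:** I kept clear of the bucket, sprayer, saucer and cultivator and felt no contact with them. I did not measure their positions at the end. The gripper was clear of everything at hand-in.

No check failed. The only disagreement was the offset of about 1 px between the predicted and seen lid corners.

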